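Sweep loose drive parts into the bench corral

TASK

Clear the bench by sweeping the three loose steel parts (the round collar, the hexagonal nut and the square spacer) with the fingers through the open side of the three-sided fence, until each lies flat and wholly inside it. Push them along the bench: do not pick them up or tip them, and leave the motor, the rover wheel and the battery pack where they are.

Things in the scene. Friction and masses are not known exactly. Their poses are not given: they have to be found in the camera images.
- corral: Three-sided low aluminium fence fixed to the bench, no floor (parts slide on the bench). Inside 200 mm wide (its x), 150 mm deep (its y); walls 28 mm high, 6 mm thick. Origin: on the bench, middle of the open side. y points inward from the open side to the back wall, z up. Side walls' inner faces at x = -100 and +100 mm, from y = 0; back wall's at y = 150 mm.
- collar: Loose dark steel shaft collar: a flat ring 38 mm across, 16 mm high, with a 16 mm bore, about 60 g, lying flat. Origin: centre of its underside; z up.
- nut: Loose large dark steel hexagon nut, 36 mm across flats (41.6 mm across corners), 16 mm high, about 90 g, lying flat, black bore on top. Origin: centre of its underside; z up.
- spacer: Loose square dark steel spacer, 34 x 34 mm and 16 mm high, about 90 g, lying flat, small black hole on top. Origin: centre of its underside; z up, x and y along its sides.
- motor: Bystander: geared motor standing upright on the bench beyond the parts, 37 mm across, 64 mm high with its thin shaft. Origin: centre of its underside.
- wheel: Bystander: small black rover wheel lying flat, 80 mm across with its treads, 32 mm high, to the right of the parts. Origin: centre of its underside.
- battery: Bystander: black battery pack lying between the robot and the parts, 35 mm (its x) by 75 mm (its y, plus a 10 mm plug at the +y end), 24 mm high. Origin: centre of its underside.

How it is judged:
By the outcome, as a careful person would: the job done as asked, in the order asked, and still so for the second after the job is handed in, with the robot touching nothing.
It also fails if it takes over 67 s, if anything falls off the work surface, if the arm or the gripper's body presses on something with over 40 N, if the wrist force passes 120 N, or if a joint passes its speed limit or range.

ROBOT

A 6-joint arm with a two-finger parallel gripper is mounted at the origin on the work surface. World frame = base frame: x ahead of the robot, y to its left, z up, the work surface at z = 0. Lengths are in mm, angles in rad, forces in N, time in s.
With the tool pointing down it reaches from about 350 to 975 mm from the base axis. Payload 7.1 kg.
Tool frame: the origin (TCP) lies on the front face of the gripper's body, between the roots of the fingers; the fingertips stand 80 mm ahead of it and the grasp point (between the pads) lies 61 mm ahead of it (ctrl.tcp_to_grasp is the distance from the TCP to the grasp point, in mm); z points along the fingers, y is the direction in which the jaws open and shut (so a half turn about z gives the same grasp; the last joint's range is limited). The gripper opens to 88 mm and grips with 3 to 60 N. Pads are 20 mm wide; open, the fingers measure 115 mm over their backs; the gripper's body (75 mm by 178 mm) begins 61 mm behind the grasp point.
Start: joints at [-1.249, 0.423, 1.63, -0, 1.089, -0.019], TCP at [208.918, -589.032, 302.675] pointing down, gripper open.
Joint ranges: [-3, 3], [-0.9, 2.11], [0.09, 2.58], [-1.31, 4.45], [0.11, 2.69], [-2.54, 2.54]. Speed limits (rad/s): [2.39, 2.39, 3.01, 3.14, 3.14, 3.14].

INTERFACE

Orientations are given as a rotation vector (axis times angle).
In Python, from workcell import telemetry, get_image, ctrl gives the robot as it stands.
- The arm moves only by the tool send_rows, never from a script. Its argument "rows" is a list of rows, each a list of 5 numbers: the shift along the tool's x, y, z in m, then the turn about the tool's z in rad, then the opening, from -1 (shut) to 1 (fully open). A call has 1 to 5 rows; each row shifts and turns the commanded pose from where the row before left it, along the tool's axes as they then stand; what a row does not reach is not made up. A row lasts 1/10 s, in which the tool goes at most 50 mm and 8.59 degrees, less where a joint would pass 70% of its speed; a pose out of reach is approached as far as the arm can. A call with a gripper value outside its range is refused whole. The fingers move at their own pace and stop on an object; the grip force is fixed at half the most. Time passes only in rows, so rows that do not move let the fingers close. It gives the time, the measured TCP pose, the force and the opening at its end, in the units of the state.
- telemetry.get_obs(): the state, without advancing time (a new reading comes with each control period).
- get_image(name): name is "scene" or "side" or "wrist"; returns a dict with "color" (480x640x3 uint8, blue, green, red), "z_map" (480x640 float32, mm along the optical axis (not along the pixel's ray), 0 where there is no reading), "camera_matrix" (3x3 intrinsics, pixels), "rvec" (rotation vector, rad) and "tvec" (3), from world to camera coordinates, as OpenCV has them. Camera axes: x right, y down, z forward; pixel columns grow to the right and rows downward; lengths in mm; the calibration is good to about 2 mm. The wrist camera is an equidistant fisheye: a pixel r from the principal point sees the ray r / f radians off the axis. A picture is of the moment at which its call begins.
- ctrl.close_job(): hands the job in, once; it reports no verdict.
The state is a dict: "t": time; "qpos": joint angles; "qvel": joint speeds; "joint_torque": joint torques, N m; "ee_pos": TCP position; "orientation": TCP orientation; "ft_force": force on the tool from outside, world axes, zero at the start; "moment": the same for the moment, N m; "width": finger opening in mm.
Only numpy, scipy, OpenCV 4.12 (cv2) and the standard library are available. Lean on these libraries where they do the work, as an engineer would, in place of code of your own. Each camera call takes 0.05 s, during which the arm holds its last target.

## Working session

There is one attempt and no reset: what is moved stays moved. The work goes in short steps, Python scripts to look and compute and a tool call to move; the robot and the scene stay as the last step left them, time stands still between calls to the robot, and variables do not carry over. Pictures are saved under pics/ and viewed, and the job is handed in when it is done.

Besides the shell and the picture viewer there is one more tool, called as name([rows], argument=value, ...), one row to a line, values as JSON. send_rows: Moves the arm, as the interface text tells. Its arguments: {"type":"object","properties":{"rows":{"type":"array"}},"required":["rows"]}

```bash
ls; mkdir -p pics
python3 - <<'E'
from workcell import telemetry,get_image,ctrl
import cv2,numpy as np
for n in ("scene","side","wrist"):
    im=get_image(n); cv2.imwrite(f"pics/{n}0.png",im["color"]); np.savez(f"/tmp/{n}0.npz",**im)
    print(n,im["camera_matrix"].tolist(),im["rvec"],im["tvec"])
print(telemetry.get_obs())
E
```

```text
pics
scene [[599.649407985409, 0.0, 326.6371656178109], [0.0, 599.649407985409, 235.77008135665716], [0.0, 0.0, 1.0]] [ 0.92282574  2.59916392 -0.93526571] [ 502.07630571 -155.24392942 1215.825067  ]
side [[576.9999996041652, 0.0, 320.092249863398], [0.0, 576.9999996041652, 243.72985544515953], [0.0, 0.0, 1.0]] [ 2.3318061  -0.13449217  0.07012892] [-542.8903207     3.76142678  985.19006497]
wrist [[371.64829954431775, 0.0, 319.88056260416977], [0.0, 371.64829954431775, 240.58852150712892], [0.0, 0.0, 1.0]] [-2.35224983  1.66192924  0.25804366] [-624.09239462  -37.37461891  391.43754432]
{'t': 0.15, 'qpos': array([-1.24900193e+00,  4.23677777e-01,  1.63050911e+00, -2.17924337e-05,
        1.08862224e+00, -1.89665135e-02]), 'qvel': array([ 2.77010217e-03, -3.27557522e-03, -3.47066321e-03,  8.66355470e-05,
       -1.69255208e-03, -4.93596796e-04]), 'joint_torque': array([-6.30234263e-04, -5.44985247e+01, -2.73919755e+01,  6.44252845e-02,
        2.04373623e-02, -5.14088663e-05]), 'ee_pos': array([ 208.80825803, -588.72111174,  302.07452718]), 'orientation': array([-3.09491845e+00, -5.32492231e-01,  3.18071997e-04]), 'ft_force': array([-0.17170965,  0.27344217,  0.01746642]), 'moment': array([ 0.01105693,  0.03818571, -0.02587565]), 'width': 87.70170537253169}
```

View pics/scene0.png

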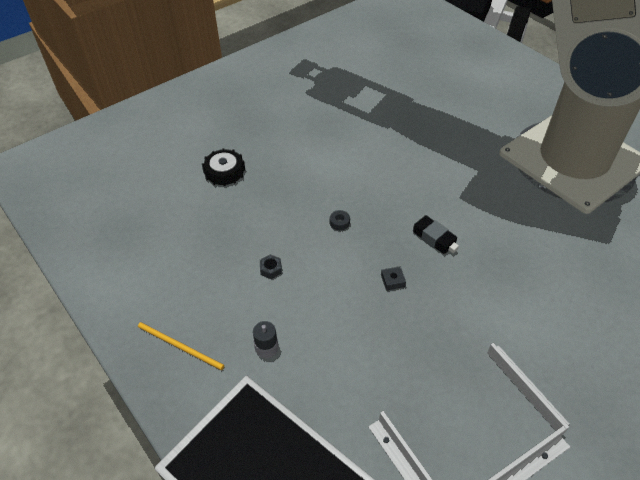

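View pics/side0.png

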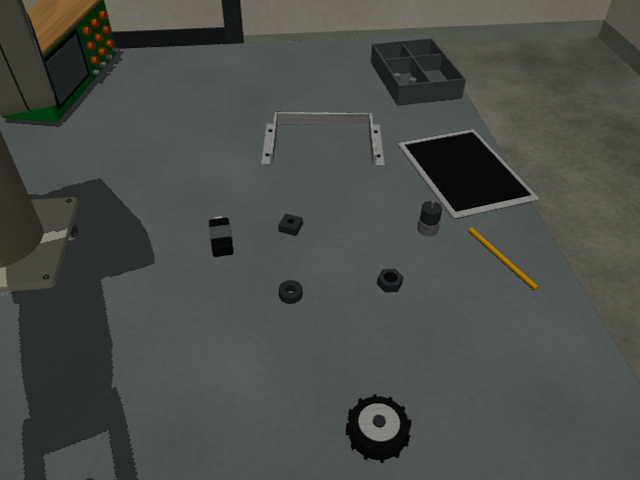

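View pics/wrist0.png

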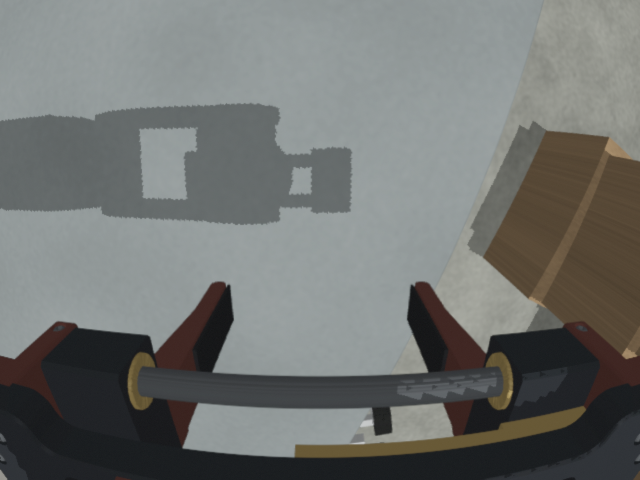

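The side view shows everything: the fence at (325,135) opening towards the camera, spacer (290,225), collar (290,292), nut (390,280), motor (430,218), wheel (378,428) and battery (221,236). The scene view matches: collar (340,220), nut (271,266), spacer (393,278). Next I measure positions.

```bash
cat > h.py <<'E'
import cv2,numpy as np
from workcell import telemetry,get_image,ctrl
def cast(im,px,h):
    K=im["camera_matrix"];R=cv2.Rodrigues(im["rvec"])[0];t=np.asarray(im["tvec"]).reshape(3)
    px=np.atleast_2d(np.asarray(px,float)); r=np.c_[(px-K[:2,2])/K[0,0],np.ones(len(px))]@R
    c=-R.T@t; s=(h-c[2])/r[:,2]; return c+r*s[:,None]
def proj(im,P):
    return cv2.projectPoints(np.asarray(P,float).reshape(-1,1,3),im["rvec"],im["tvec"],im["camera_matrix"],None)[0].reshape(-1,2)
def zpts(im,mask):
    ys,xs=np.nonzero(mask); z=im["z_map"][ys,xs]; k=z>0; ys,xs,z=ys[k],xs[k],z[k]
    K=im["camera_matrix"];R=cv2.Rodrigues(im["rvec"])[0];t=np.asarray(im["tvec"]).reshape(3)
    p=np.c_[(xs-K[0,2])/K[0,0]*z,(ys-K[1,2])/K[1,1]*z,z]; return (p-t)@R
def blobs(im,thr=75,amin=60):
    g=im["color"].max(axis=2); m=((g<thr)*255).astype(np.uint8)
    n,l,s,c=cv2.connectedComponentsWithStats(m)
    return [(l==i,s[i],c[i]) for i in range(1,n) if amin<s[i][4]<6000]
E
python3 - <<'E'
from h import *
for n in("side","scene"):
    im=dict(np.load(f"/tmp/{n}0.npz"))
    for m,s,c in blobs(im):
        P=zpts(im,m); top=P[P[:,2]>np.percentile(P[:,2],90)-4]
        print(n,c.round(),s[4],"h",np.percentile(P[:,2],[5,95]).round(), "topbox mid",((top.min(0)+top.max(0))/2).round()[:2],"ext",np.ptp(top,axis=0).round()[:2],"cast8",cast(im,c,8)[0].round(1)[:2])
im=dict(np.load("/tmp/side0.npz"))
m=np.zeros((480,640),bool); m[95:175,250:395]=1
P=zpts(im,m);P=P[(P[:,2]>20)&(P[:,2]<35)]
print(len(P)); r=cv2.minAreaRect(P[:,:2].astype(np.float32));print(r,cv2.boxPoints(r))
E
```

```text
side [588.  56.] 3472 h [-756. -669.] topbox mid [2456. 2077.] ext [ 48. 451.] cast8 [1317.7  563.7]
side [417.  72.] 4700 h [ 4. 50.] topbox mid [840. 500.] ext [181. 242.] cast8 [851.2 525.7]
side [562.  82.] 355 h [-756. -738.] topbox mid [2024. 1753.] ext [227. 195.] cast8 [1190.9  435.7]
side [275. 139.] 90 h [ 1. 27.] topbox mid [483. 259.] ext [ 22. 151.] cast8 [482.7 264.1]
side [370. 141.] 101 h [-0. 19.] topbox mid [682. 237.] ext [ 19. 154.] cast8 [680.9 234.9]
side [578. 122.] 93 h [-755. -740.] topbox mid [1935. 1386.] ext [110.  64.] cast8 [1151.3  262.1]
side [621. 135.] 784 h [-755. -739.] topbox mid [2067. 1275.] ext [233. 277.] cast8 [1220.2  200.2]
side [466. 171.] 5518 h [ 7. 11.] topbox mid [850. 119.] ext [198. 251.] cast8 [850.1 111.6]
side [635. 167.] 132 h [-753. -741.] topbox mid [2008. 1028.] ext [75. 98.] cast8 [1190.2   87.9]
side [430. 216.] 777 h [ 1. 54.] topbox mid [734. -39.] ext [34. 37.] cast8 [744.4 -12.7]
side [290. 224.] 436 h [ 1. 19.] topbox mid [493. -11.] ext [42. 44.] cast8 [492.7  -7.2]
side [221. 237.] 840 h [ 2. 27.] topbox mid [372. -32
[... 2013 characters left out ...]
[36. 38.] cast8 [ 480.3 -167.3]
scene [434. 236.] 703 h [ 1. 26.] topbox mid [373. -34.] ext [41. 75.] cast8 [372.4 -33.5]
scene [271. 267.] 389 h [ 0. 18.] topbox mid [ 640. -162.] ext [35. 36.] cast8 [ 640.6 -160.9]
scene [393. 279.] 461 h [ 1. 18.] topbox mid [495. -11.] ext [43. 42.] cast8 [493.9 -10.3]
scene [266. 338.] 573 h [ 7. 54.] topbox mid [735. -42.] ext [34. 34.] cast8 [726.7 -54. ]
scene [118. 399.] 163 h [-754. -742.] topbox mid [ 954. -339.] ext [ 19. 502.] cast8 [ 954.1 -106. ]
748
((582.8540649414062, 250.97457885742188), (162.20912170410156, 212.69366455078125), 82.43473052978516) [[466.75507 184.57715]
 [677.59735 156.57484]
 [698.95306 317.372  ]
 [488.11078 345.37433]]
```

Run:
```python
from h import *
im=dict(np.load("/tmp/side0.npz"))
c=cv2.resize(im["color"][90:310,190:450],None,fx=3,fy=3,interpolation=cv2.INTER_CUBIC)[:600]
cv2.imwrite("pics/sidecrop.png",c)
```

```text
(no output)
```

View pics/sidecrop.png

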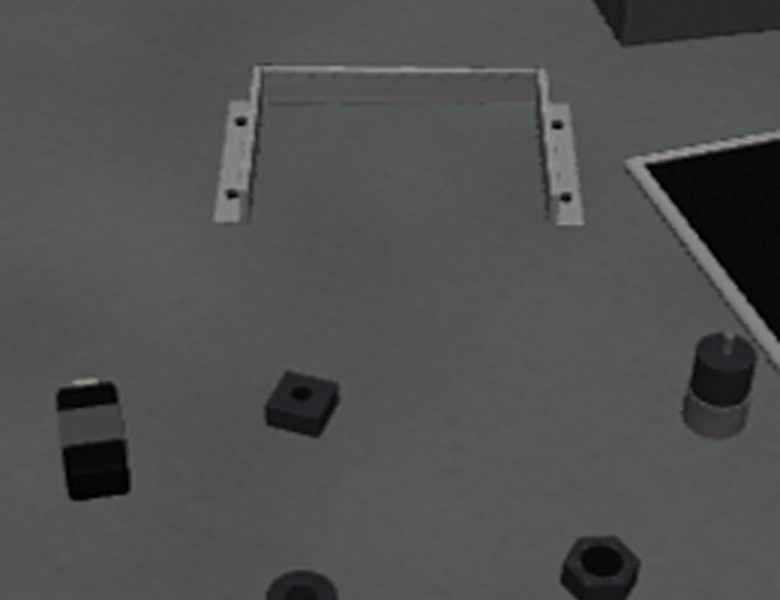

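The crop shows the fence well: back wall base from (262,103) to (537,103), and open ends' inner corners at (250,220) and (549,222). I'll cast those onto the bench and check them against 200 x 150.

```bash
cat >> h.py <<'E'
def state():
    o=telemetry.get_obs(); R=cv2.Rodrigues(np.asarray(o["orientation"]))[0]
    return o,R
def to_tool(target,yaw_dir=None):
    """world TCP target -> shift along current tool axes; yaw_dir: world angle wanted for tool x"""
    o,R=state(); d=R.T@(np.asarray(target,float)-o["ee_pos"])
    yaw=np.arctan2(R[1,0],R[0,0]); turn=None if yaw_dir is None else -(((yaw_dir-yaw)+np.pi)%(2*np.pi)-np.pi)
    return d.round(1),yaw.round(3),turn
E
python3 - <<'E'
from h import *
im=dict(np.load("/tmp/side0.npz"))
c=np.array([(250,220),(549,222),(537,103),(262,103)])/3+[190,90]
Q=cast(im,c,0)[:,:2];print(Q.round(1)); print("w",np.linalg.norm(Q[1]-Q[0]),np.linalg.norm(Q[2]-Q[3]),"d",np.linalg.norm(Q[3]-Q[0]),np.linalg.norm(Q[2]-Q[1]))
ex=(Q[1]-Q[0])+(Q[2]-Q[3]);ex/=np.linalg.norm(ex);ey=np.array([-ex[1],ex[0]])
C=Q.mean(0);O=C-75*ey
print("ang ex deg",np.degrees(np.arctan2(ex[1],ex[0])),"O",O)
for n,p in dict(spacer=(494,-10),collar=(480.5,-166),nut=(640.3,-161),motor=(735,-41),batt=(372.5,-33)).items():
    d=np.array(p)-O;print(n,(d@ex).round(),(d@ey).round())
o,R=state();print(R.round(3),o["ee_pos"])
E
```

```text
[[474.4 189.3]
 [674.3 165.6]
 [692.8 312.3]
 [492.  333.4]]
w 201.29275262100393 201.97617706106126 d 145.15001111425556 147.8333702102678
ang ex deg -6.363640493504576 O [575.0666669  175.60107784]
spacer -60.0 -193.0
collar -56.0 -350.0
nut 102.0 -327.0
motor 183.0 -198.0
batt -178.0 -230.0
[[ 0.942  0.334 -0.   ]
 [ 0.334 -0.942  0.001]
 [ 0.    -0.001 -1.   ]] [ 208.80825803 -588.72111174  302.07452718]
```

Fence checks out (201 x 147, expected 200 x 150); O≈(574.5,175), inward axis at about 83°. Now I move behind the spacer, with the fingers 22 mm apart as a notch.

send_rows([
  [0.034,-0.031,0.01,0,-0.5],
  [0.034,-0.031,0.01,0,-0.5],
  [0.034,-0.031,0.01,0,-0.5],
  [0.034,-0.031,0.01,0,-0.5],
  [0.034,-0.031,0.01,0,-0.5],
])

```text
t: 0.65
ee_pos: [317.7, -384.5, 252.3]
orientation: [-3.096, -0.532, -0.0]
ft_force: [0.5, 0.6, 0.2]
width: 51.4
```

send_rows([
  [0.034,-0.031,0.01,0,-0.5],
  [0.034,-0.031,0.01,0,-0.5],
  [0.034,-0.031,0.01,0,-0.5],
  [0.034,-0.031,0.01,0,-0.5],
  [0.034,-0.031,0.01,0,-0.5],
])

```text
t: 1.15
ee_pos: [426.3, -181.5, 202.4]
orientation: [3.096, 0.532, 0.0]
ft_force: [1.1, -0.5, 0.6]
width: 22.0
```

send_rows([
  [0,0,0,-0.145,-0.5],
  [0,0,0,-0.145,-0.5],
  [0,0,0,-0.145,-0.5],
  [0,0,0,-0.145,-0.5],
  [0,0,0,-0.145,-0.5],
])

```text
t: 1.65
ee_pos: [425.7, -183.0, 202.6]
orientation: [-2.701, -1.604, 0.0]
ft_force: [-0.7, -0.6, -0.7]
width: 22.2
```

send_rows([
  [0,0,0,-0.145,-0.5],
  [0,0,0,-0.145,-0.5],
  [0,0,0,-0.08,-0.5],
  [0,0,0,0,-0.5],
])

```text
t: 2.05
ee_pos: [425.7, -183.2, 202.6]
orientation: [-2.365, -2.067, 0.0]
ft_force: [0.3, -0.3, -0.5]
width: 21.9
```

Run:
```python
from h import *
o,R=state();print(o["t"],o["ee_pos"],o["width"],o["qpos"].round(2))
print(to_tool((488,-58,150),np.radians(82.6)))
```

```text
2.05 [ 425.66631859 -183.16184874  202.58398346] 21.915813561977803 [-0.43  0.35  2.05  0.    0.74 -0.3 ]
(array([132.4,  45. ,  52.6]), np.float64(1.436), np.float64(-0.005224646720903614))
```

send_rows([
  [0.044,0.015,0.0175,0,-0.5],
  [0.044,0.015,0.0175,0,-0.5],
  [0.044,0.015,0.0175,0,-0.5],
  [0,0,0.03,0,-0.5],
  [0,0,0.02,0,-0.5],
])

```text
t: 2.55
ee_pos: [488.3, -56.9, 98.7]
orientation: [-2.365, -2.067, 0.001]
ft_force: [-0.0, -0.5, 0.2]
width: 21.8
```

send_rows([
  [0,0,0.008,0,-0.5],
  [0,0,0.006,0,-0.5],
  [0,0,0,0,-0.5],
])

```text
t: 2.85
ee_pos: [488.0, -58.8, 86.1]
orientation: [-2.367, -2.065, 0.0]
ft_force: [0.3, -1.1, -0.2]
width: 21.8
```

Run:
```python
from h import *
o,R=state();print(o["t"],o["ee_pos"],o["width"])
print(to_tool((532.2,285.7,86),np.radians(82.6)))
im=get_image("side");cv2.imwrite("pics/side1.png",im["color"])
```

```text
2.85 [488.02698651 -58.79282174  86.06103196] 21.76753845795609
(array([ 3.473e+02, -3.100e+00,  1.000e-01]), np.float64(1.434), np.float64(-0.00725337291652961))
```

View pics/side1.png

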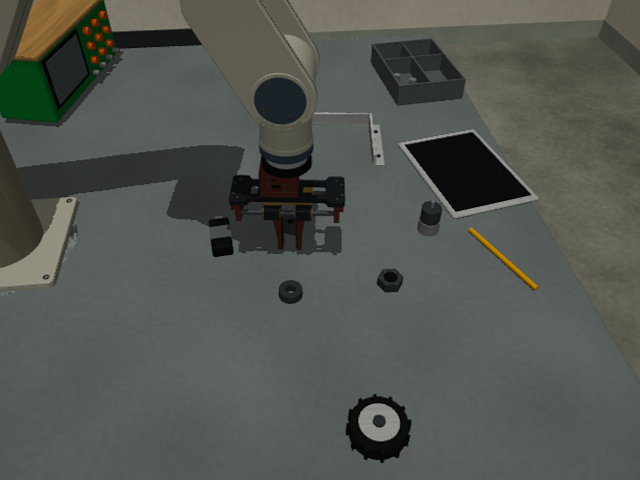

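The fingers are straight behind the spacer, at (288,245), clear of the battery. I start the push.

send_rows([
  [0.01,0,0,0,-0.5],
  [0.01,0,0,0,-0.5],
  [0.008,0,0,0,-0.5],
  [0.01,0,0,0,-0.5],
  [0.012,0,0,0,-0.5],
])

```text
t: 3.4
ee_pos: [495.0, -8.0, 86.4]
orientation: [2.366, 2.066, 0.0]
ft_force: [-0.4, -0.9, -0.3]
width: 21.8
```

send_rows([
  [0.015,0,0,0,-0.5],
  [0.015,0,0,0,-0.5],
  [0.015,0,0,0,-0.5],
  [0.015,0,0,0,-0.5],
  [0.01,0,0,0,-0.5],
])

```text
t: 3.9
ee_pos: [504.4, 62.0, 86.2]
orientation: [2.365, 2.068, 0.0]
ft_force: [0.3, 0.7, 0.4]
width: 22.1
```

Run:
```python
from h import *
o,R=state();print(o["t"],o["ee_pos"],o["width"])
im=get_image("scene");cv2.imwrite("pics/scene1.png",im["color"])
```

```text
3.9 [504.44017078  62.00620339  86.18577359] 22.06807751905382
```

View pics/scene1.png

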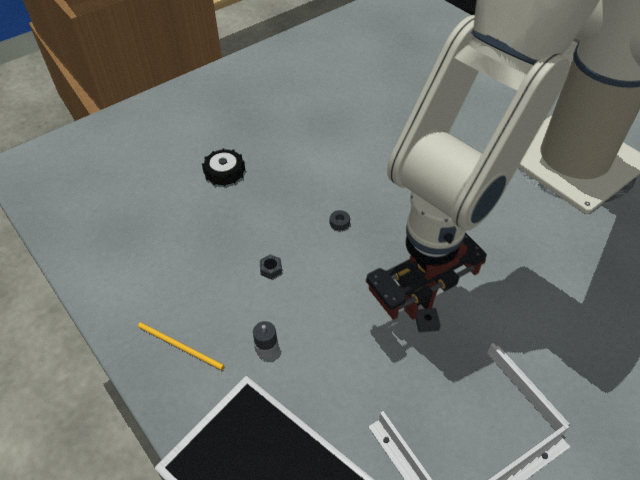

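The spacer is nested ahead of the fingers at (428,320). The push continues straight.

send_rows([
  [0.015,0,0,0,-0.5],
  [0.015,0,0,0,-0.5],
  [0.015,0,0,0,-0.5],
  [0.015,0,0,0,-0.5],
  [0.015,0,0,0,-0.5],
])

```text
t: 4.45
ee_pos: [514.5, 136.1, 86.2]
orientation: [-2.366, -2.067, -0.0]
ft_force: [-0.3, -1.0, -0.6]
width: 21.9
```

send_rows([
  [0.015,0,0,0,-0.5],
  [0.015,0,0,0,-0.5],
  [0.01,0,0,0,-0.5],
  [0.007,0,0,0,-0.5],
  [0,0,0,0,-0.5],
])

```text
t: 4.95
ee_pos: [520.9, 182.2, 86.2]
orientation: [2.365, 2.068, 0.001]
ft_force: [1.1, -0.1, 0.3]
width: 21.8
```

Run:
```python
from h import *
o,R=state();print(o["t"],o["ee_pos"],o["width"])
im=get_image("scene");cv2.imwrite("pics/scene2.png",im["color"])
im=get_image("wrist");cv2.imwrite("pics/wrist2.png",im["color"])
```

```text
4.95 [520.87791683 182.17481984  86.23250477] 21.84899053174233
```

View pics/scene2.png

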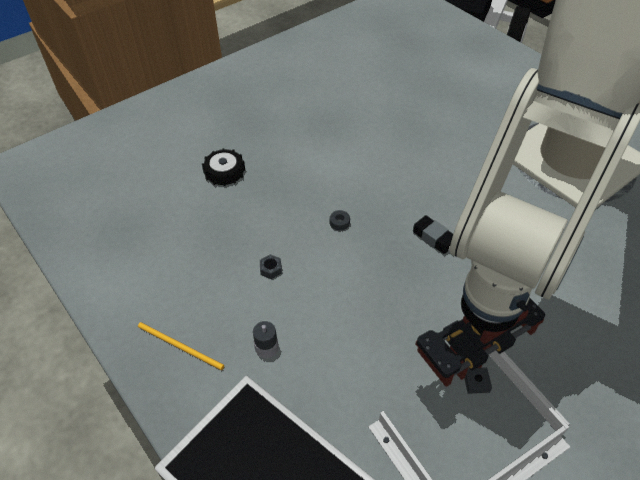

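View pics/wrist2.png

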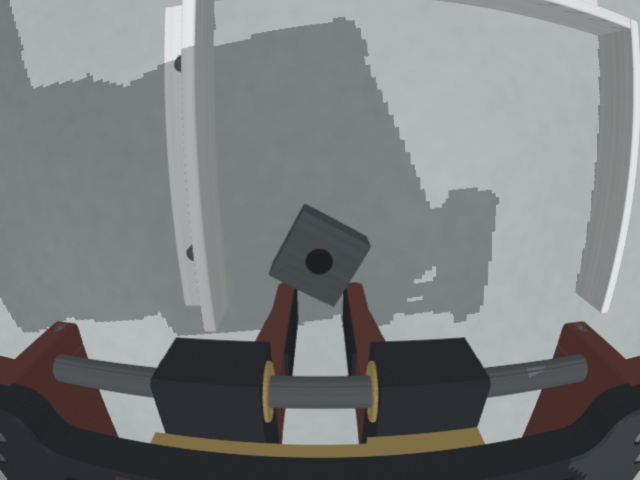

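The wrist view shows the spacer (320,260) in the notch, inside the left wall (210) with room to spare. I push another 72 mm.

send_rows([
  [0.01,0,0,0,-0.5],
  [0.015,0,0,0,-0.5],
  [0.015,0,0,0,-0.5],
  [0.015,0,0,0,-0.5],
  [0.01,0,0,0,-0.5],
])

```text
t: 5.55
ee_pos: [529.7, 247.7, 86.3]
orientation: [2.365, 2.068, 0.001]
ft_force: [-0.3, -0.6, -0.1]
width: 21.9
```

send_rows([
  [0.007,0,0,0,-0.5],
  [0,0,0,0,-0.5],
  [-0.015,0,0,0,-0.5],
  [-0.015,0,0,0,-0.5],
  [0,0,0,0,-0.5],
])

```text
t: 6.05
ee_pos: [525.3, 220.1, 85.9]
orientation: [-2.368, -2.063, 0.004]
ft_force: [-0.4, -0.0, -0.7]
width: 22.0
```

Run:
```python
from h import *
o,R=state();print(o["t"],o["ee_pos"],o["width"])
im=get_image("wrist");cv2.imwrite("pics/wrist3.png",im["color"])
print(to_tool((474,-215,160),np.radians(83)))
```

```text
6.05 [525.29020118 220.05564622  85.88609209] 22.027502151456073
(array([-439. ,    8.3,  -73.6]), np.float64(1.433), np.float64(-0.015453599141504348))
```

View pics/wrist3.png

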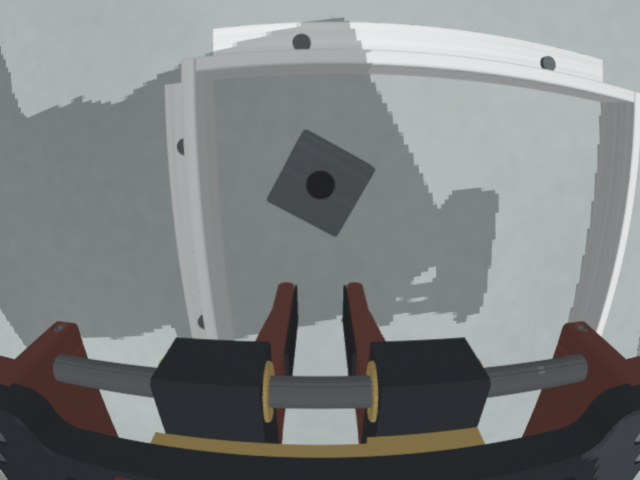

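The spacer (320,183) lies inside with clearance on all sides. Next I lift, go back behind the collar and aim for the middle lane.

send_rows([
  [0,0,-0.037,0,-0.5],
  [0,0,-0.037,0,-0.5],
  [-0.048,0,0,0,-0.5],
  [-0.048,0,0,0,-0.5],
  [-0.048,0,0,0,-0.5],
])

```text
t: 6.6
ee_pos: [506.8, 78.8, 160.8]
orientation: [2.365, 2.067, 0.002]
ft_force: [0.9, -0.3, 0.4]
width: 21.8
```

send_rows([
  [-0.048,0,0,0,-0.5],
  [-0.048,0,0,0,-0.5],
  [-0.048,0,0,0,-0.5],
  [-0.048,0,0,0,-0.5],
  [-0.048,0,0,0,-0.5],
])

```text
t: 7.1
ee_pos: [474.1, -159.8, 160.4]
orientation: [2.367, 2.065, 0.001]
ft_force: [1.0, 0.5, 0.5]
width: 21.7
```

send_rows([
  [-0.046,0.004,0,0,-0.5],
  [0,0,0,0.115,-0.5],
  [0,0,0,0,-0.5],
])

```text
t: 7.4
ee_pos: [472.0, -205.4, 160.3]
orientation: [2.485, 1.921, 0.001]
ft_force: [-0.3, 0.2, -0.5]
width: 21.9
```

Run:
```python
from h import *
o,R=state();print(o["t"],o["ee_pos"],o["width"])
print(to_tool((470,-207,86),np.radians(75.5)))
im=get_image("wrist");cv2.imwrite("pics/wrist4.png",im["color"])
```

```text
7.4 [ 472.02996518 -205.37016647  160.28048673] 21.943637365669872
(array([-2.1, -1.6, 74.3]), np.float64(1.316), np.float64(-0.0017590529123925336))
```

View pics/wrist4.png

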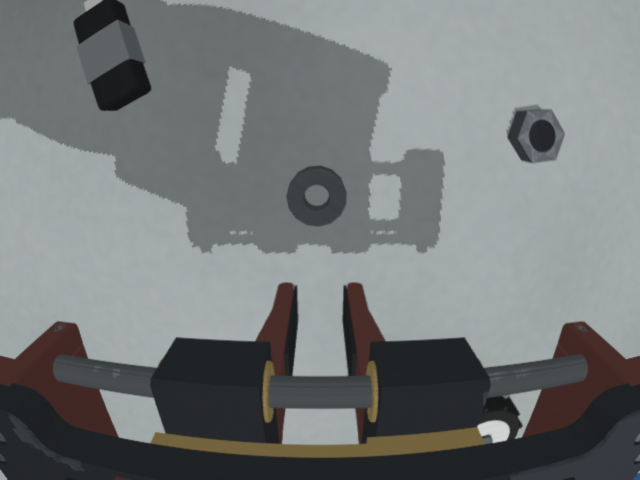

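The collar (317,195) is centred on the finger gap. I go down and push.

send_rows([
  [-0.003,-0.002,0.03,0,-0.5],
  [0,0,0.03,0,-0.5],
  [0,0,0.01,0,-0.5],
  [0,0,0.004,0,-0.5],
  [0,0,0,0,-0.5],
])

```text
t: 7.95
ee_pos: [469.9, -205.6, 86.3]
orientation: [-2.479, -1.929, 0.0]
ft_force: [0.5, 0.7, 0.4]
width: 21.8
```

send_rows([
  [0.008,0,0,0,-0.5],
  [0.008,0,0,0,-0.5],
  [0.01,0,0,0,-0.5],
  [0.012,0,0,0,-0.5],
  [0.015,0,0,0,-0.5],
])

```text
t: 8.45
ee_pos: [483.3, -153.8, 86.5]
orientation: [2.481, 1.927, 0.001]
ft_force: [-0.7, -0.8, 0.8]
width: 21.8
```

send_rows([
  [0.015,0,0,0,-0.5],
  [0.015,0,0,0,-0.5],
  [0.015,0,0,0,-0.5],
  [0.015,0,0,0,-0.5],
  [0.015,0,0,0,-0.5],
])

```text
t: 8.95
ee_pos: [501.7, -80.7, 86.1]
orientation: [-2.481, -1.927, 0.0]
ft_force: [-0.4, -0.8, 1.5]
width: 22.2
```

Run:
```python
from h import *
o,R=state();print(o["t"],o["ee_pos"],o["width"])
print(to_tool((588,249,86),np.radians(75.5)))
im=get_image("wrist");cv2.imwrite("pics/wrist5.png",im["color"])
```

```text
8.95 [501.65822295 -80.72421918  86.115789  ] 22.15208508030908
(array([3.408e+02, 2.200e+00, 1.000e-01]), np.float64(1.321), np.float64(0.0033339015050861676))
```

View pics/wrist5.png

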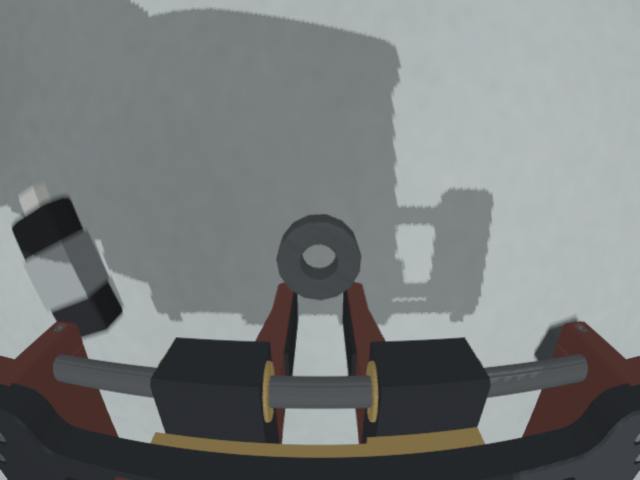

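The collar (319,257) sits centred in the notch. About 315 mm remain.

send_rows([
  [0.016,0,0,0,-0.5],
  [0.018,0,0,0,-0.5],
  [0.018,0,0,0,-0.5],
  [0.018,0,0,0,-0.5],
  [0.018,0,0,0,-0.5],
])

```text
t: 9.5
ee_pos: [523.2, 4.1, 86.1]
orientation: [-2.481, -1.927, 0.0]
ft_force: [0.5, -0.5, 0.2]
width: 22.2
```

send_rows([
  [0.018,0,0,0,-0.5],
  [0.018,0,0,0,-0.5],
  [0.018,0,0,0,-0.5],
  [0.018,0,0,0,-0.5],
  [0.018,0,0,0,-0.5],
])

```text
t: 10.0
ee_pos: [545.4, 91.3, 86.1]
orientation: [-2.481, -1.927, 0.001]
ft_force: [0.5, -0.3, 0.1]
width: 22.3
```

send_rows([
  [0.018,0,0,0,-0.5],
  [0.015,0,0,0,-0.5],
  [0.012,0,0,0,-0.5],
  [0.008,0,0,0,-0.5],
  [0.004,0,0,0,-0.5],
])

```text
t: 10.5
ee_pos: [559.7, 146.3, 86.1]
orientation: [2.481, 1.928, -0.0]
ft_force: [-0.3, -0.9, -0.3]
width: 22.6
```

Run:
```python
from h import *
o,R=state();print(o["t"],o["ee_pos"],o["width"])
print(to_tool((588,249,86),np.radians(75.5)))
im=get_image("wrist");cv2.imwrite("pics/wrist6.png",im["color"])
```

```text
10.5 [559.65821808 146.28305404  86.10915628] 22.596352101822855
(array([1.065e+02, 2.100e+00, 1.000e-01]), np.float64(1.321), np.float64(0.003608230271511914))
```

View pics/wrist6.png

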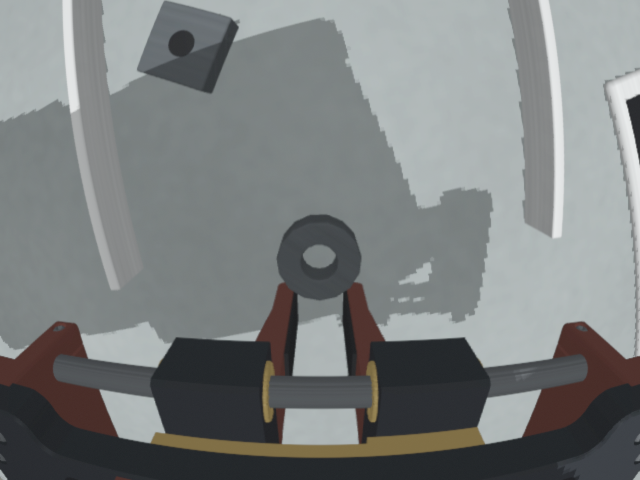

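The collar (319,257) is entering between the walls (about 110 and 540), clear of the spacer at (185,45). I push another 85 mm and back off.

send_rows([
  [0.015,0,0,0,-0.5],
  [0.018,0,0,0,-0.5],
  [0.018,0,0,0,-0.5],
  [0.016,0,0,0,-0.5],
  [0.01,0,0,0,-0.5],
])

```text
t: 11.05
ee_pos: [579.1, 222.3, 86.3]
orientation: [2.48, 1.929, 0.001]
ft_force: [0.4, -0.1, -1.0]
width: 21.9
```

send_rows([
  [0.006,0,0,0,-0.5],
  [0.002,0,0,0,-0.5],
  [-0.015,0,0,0,-0.5],
  [-0.02,0,0,0,-0.5],
  [0,0,0,0,-0.5],
])

```text
t: 11.55
ee_pos: [570.2, 190.5, 85.8]
orientation: [-2.483, -1.923, 0.005]
ft_force: [-0.2, -0.3, -0.2]
width: 22.2
```

Run:
```python
from h import *
o,R=state();print(o["t"],o["ee_pos"],o["width"],R.round(4).tolist())
im=get_image("wrist");cv2.imwrite("pics/wrist7.png",im["color"])
```

```text
11.55 [570.22755047 190.48830085  85.79740355] 22.1810253699542 [[0.25, 0.9683, -0.0029], [0.9683, -0.25, -0.0012], [-0.0019, -0.0025, -1.0]]
```

View pics/wrist7.png

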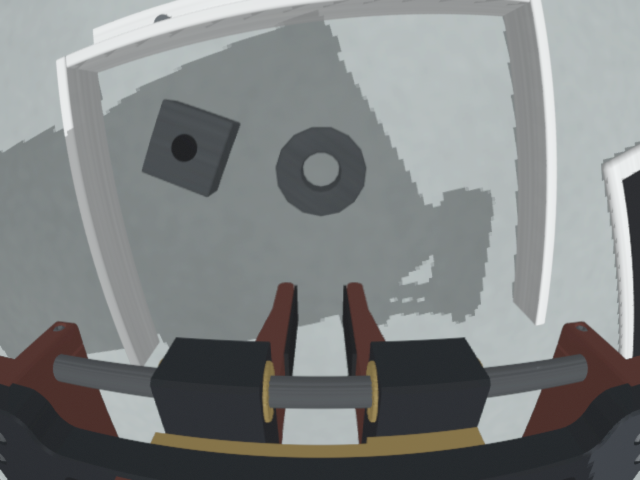

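The collar (321,170) is inside, clear of the spacer and walls. Now to the nut, in the right-hand lane.

send_rows([
  [0,0,-0.037,0,-0.5],
  [0,0,-0.037,0,-0.5],
  [-0.041,0.0188,0,0,-0.5],
  [-0.041,0.0188,0,0,-0.5],
  [-0.041,0.0188,0,0,-0.5],
])

```text
t: 12.1
ee_pos: [596.3, 59.3, 160.9]
orientation: [2.48, 1.927, 0.002]
ft_force: [0.0, 0.2, 0.6]
width: 21.7
```

send_rows([
  [-0.041,0.0188,0,0,-0.5],
  [-0.041,0.0188,0,0,-0.5],
  [-0.041,0.0188,0,0,-0.5],
  [-0.041,0.0188,0,0,-0.5],
  [-0.041,0.0188,0,0,-0.5],
])

```text
t: 12.6
ee_pos: [636.2, -163.5, 160.3]
orientation: [2.482, 1.926, 0.0]
ft_force: [0.4, 0.3, 0.3]
width: 22.0
```

send_rows([
  [-0.041,0.0188,0,0,-0.5],
  [0,0,0,-0.144,-0.5],
  [0,0,0,-0.144,-0.5],
  [0,0,0,0,-0.5],
])

```text
t: 13.0
ee_pos: [644.0, -206.4, 160.0]
orientation: [-2.179, -2.262, 0.0]
ft_force: [0.5, 1.1, 0.4]
width: 21.9
```

Run:
```python
from h import *
o,R=state();print(o["t"],o["ee_pos"],o["width"])
print(to_tool((642,-209,87),np.radians(92)))
im=get_image("wrist");cv2.imwrite("pics/wrist8.png",im["color"])
```

```text
13.0 [ 643.99741538 -206.43880656  160.02303611] 21.885800176940297
(array([-2.5, -2.1, 73. ]), np.float64(1.608), np.float64(0.0025850713084425436))
```

View pics/wrist8.png

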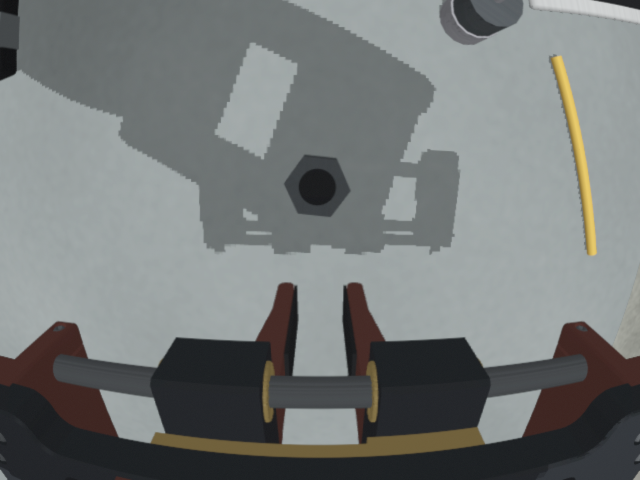

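The nut (317,186) is ahead with a flat facing the fingers. I go down and push.

send_rows([
  [-0.003,-0.002,0.03,0,-0.5],
  [0,0,0.03,0,-0.5],
  [0,0,0.01,0,-0.5],
  [0,0,0.003,0,-0.5],
  [0,0,0,0,-0.5],
])

```text
t: 13.55
ee_pos: [643.0, -208.3, 87.5]
orientation: [2.18, 2.262, 0.0]
ft_force: [-0.3, 0.5, 0.2]
width: 22.1
```

send_rows([
  [0.01,0,0,0,-0.5],
  [0.008,0,0,0,-0.5],
  [0.01,0,0,0,-0.5],
  [0.012,0,0,0,-0.5],
  [0.015,0,0,0,-0.5],
])

```text
t: 14.05
ee_pos: [640.8, -152.5, 87.6]
orientation: [2.179, 2.263, 0.001]
ft_force: [0.8, -1.7, 1.0]
width: 22.2
```

send_rows([
  [0.015,0,0,0,-0.5],
  [0.015,0,0,0,-0.5],
  [0.015,0,0,0,-0.5],
  [0.015,0,0,0,-0.5],
  [0.01,0,0,0,-0.5],
])

```text
t: 14.55
ee_pos: [637.8, -81.8, 87.1]
orientation: [-2.178, -2.264, 0.0]
ft_force: [-0.5, -1.1, 0.5]
width: 22.1
```

Run:
```python
from h import *
o,R=state();print(o["t"],o["ee_pos"],o["width"])
print(to_tool((627,224,87),np.radians(92)))
im=get_image("wrist");cv2.imwrite("pics/wrist9.png",im["color"])
```

```text
14.55 [637.7595902  -81.82560713  87.08726443] 22.05941555716328
(array([3.06e+02, 1.10e+00, 1.00e-01]), np.float64(1.61), np.float64(0.00390851501049827))
```

View pics/wrist9.png

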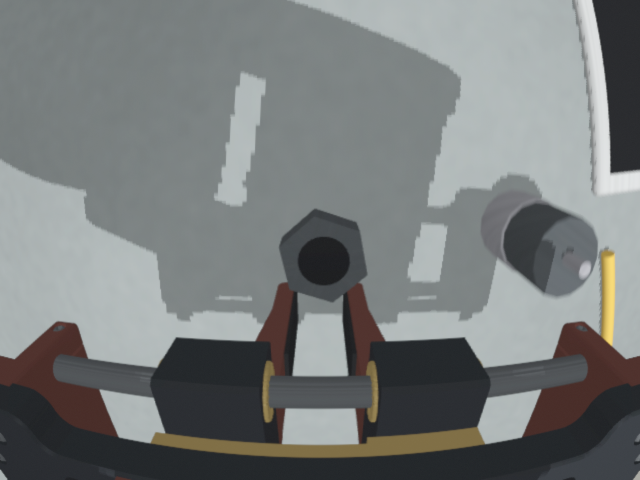

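The nut (323,260) sits in the notch. The motor (545,245), 64 mm high, passes under the gripper's end, whose body is at 87 mm. I keep going and watch the force.

send_rows([
  [0.01,0,0,0,-0.5],
  [0.012,0,0,0,-0.5],
  [0.014,0,0,0,-0.5],
  [0.014,0,0,0,-0.5],
  [0.014,0,0,0,-0.5],
])

```text
t: 15.1
ee_pos: [635.4, -18.3, 87.1]
orientation: [-2.179, -2.263, 0.0]
ft_force: [-0.3, 0.0, -0.8]
width: 21.8
```

send_rows([
  [0.015,0,0,0,-0.5],
  [0.015,0,0,0,-0.5],
  [0.015,0,0,0,-0.5],
  [0.015,0,0,0,-0.5],
  [0.015,0,0,0,-0.5],
])

```text
t: 15.6
ee_pos: [632.6, 56.7, 87.2]
orientation: [-2.179, -2.263, 0.0]
ft_force: [0.6, -0.6, 0.2]
width: 22.2
```

send_rows([
  [0.015,0,0,0,-0.5],
  [0.015,0,0,0,-0.5],
  [0.012,0,0,0,-0.5],
  [0.006,0,0,0,-0.5],
  [0.002,0,0,0,-0.5],
])

```text
t: 16.1
ee_pos: [630.7, 106.1, 87.2]
orientation: [2.178, 2.264, 0.0]
ft_force: [-0.5, -0.6, -0.8]
width: 21.9
```

Run:
```python
from h import *
o,R=state();print(o["t"],o["ee_pos"],o["width"])
print(to_tool((627,224,87),np.radians(92)))
im=get_image("wrist");cv2.imwrite("pics/wrist10.png",im["color"])
```

```text
16.1 [630.73680824 106.13590601  87.17033509] 21.908608371871118
(array([117.9,   0.8,   0.2]), np.float64(1.61), np.float64(0.003928878343026021))
```

View pics/wrist10.png

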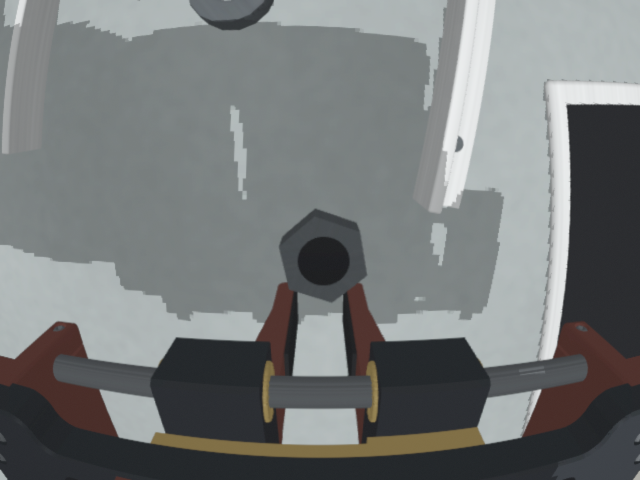

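The nut is lined up between the right wall (420) and the collar (230,5). I push another 88 mm and back off.

send_rows([
  [0.01,0,0,0,-0.5],
  [0.014,0,0,0,-0.5],
  [0.015,0,0,0,-0.5],
  [0.015,0,0,0,-0.5],
  [0.015,0,0,0,-0.5],
])

```text
t: 16.65
ee_pos: [628.0, 175.9, 87.2]
orientation: [-2.178, -2.264, -0.0]
ft_force: [-0.1, -0.3, 0.1]
width: 22.1
```

send_rows([
  [0.01,0,0,0,-0.5],
  [0.006,0,0,0,-0.5],
  [0.003,0,0,0,-0.5],
  [-0.015,0,0,0,-0.5],
  [-0.02,0,0,0,-0.5],
])

```text
t: 17.15
ee_pos: [628.7, 157.7, 87.2]
orientation: [2.177, 2.265, 0.0]
ft_force: [-0.2, -0.0, -0.3]
width: 21.9
```

send_rows([
  [0,0,-0.04,0,-0.5],
  [0,0,-0.04,0,-0.5],
  [-0.048,0,0,0,-0.5],
  [-0.048,0,0,0,-0.5],
  [-0.048,0,0,0,-0.5],
])

```text
t: 17.65
ee_pos: [633.9, 11.6, 167.8]
orientation: [2.178, 2.263, 0.001]
ft_force: [0.6, 0.2, 0.2]
width: 21.8
```

send_rows([
  [-0.048,0,0,0,-0.5],
  [-0.048,0,0,0,-0.5],
  [-0.048,0,-0.02,0,-0.5],
  [-0.048,0,-0.02,0,-0.5],
  [-0.048,0,-0.02,0,-0.5],
])

```text
t: 18.15
ee_pos: [641.8, -223.4, 225.4]
orientation: [-2.18, -2.261, 0.001]
ft_force: [0.4, -0.8, -0.2]
width: 21.8
```

Run:
```python
from h import *
o,R=state();print(o["t"],o["ee_pos"],o["ft_force"])
im=get_image("side");cv2.imwrite("pics/side11.png",im["color"]);np.savez("/tmp/side11.npz",**im)
s=get_image("scene");cv2.imwrite("pics/scene11.png",s["color"]);np.savez("/tmp/scene11.npz",**s)
O=np.array([574.5,175.]);a=np.radians(-6.6);ex=np.array([np.cos(a),np.sin(a)]);ey=np.array([-ex[1],ex[0]])
for n,i in(("side",im),("scene",s)):
  for m,st,c in blobs(i):
    w=cast(i,c,8)[0]
    if abs(w[0]-560)<250 and -450<w[1]<340:
        P=zpts(i,m); top=P[P[:,2]>np.percentile(P[:,2],90)-4]; mid=((top.min(0)+top.max(0))/2)[:2]
        print(n,c.round(),st[4],"h",np.percentile(P[:,2],[5,95]).round(),"mid",mid.round(),"cast8",w[:2].round(),"local",((mid-O)@ex).round(),((mid-O)@ey).round())
```

```text
18.15 [ 641.7734282  -223.37125463  225.37143804] [ 0.39957799 -0.84686426 -0.23595765]
side [275. 138.] 65 h [ 3. 27.] mid [484. 265.] cast8 [483. 268.] local -100.0 79.0
side [298. 133.] 275 h [ 1. 18.] mid [533. 278.] cast8 [533. 281.] local -53.0 98.0
side [324. 139.] 251 h [ 2. 18.] mid [586. 253.] cast8 [586. 255.] local 2.0 79.0
side [346. 146.] 285 h [ 2. 19.] mid [627. 220.] cast8 [628. 222.] local 47.0 51.0
side [378. 431.] 2117 h [ 4. 30.] mid [ 572. -412.] cast8 [ 571. -414.] local 65.0 -583.0
side [379. 421.] 122 h [30. 34.] mid [ 571. -412.] cast8 [ 575. -399.] local 64.0 -583.0
scene [434. 234.] 956 h [ 1. 26.] mid [372. -33.] cast8 [369. -35.] local -178.0 -230.0
scene [265. 337.] 487 h [27. 54.] mid [735. -42.] cast8 [727. -56.] local 185.0 -197.0
scene [510. 421.] 676 h [ 2. 18.] mid [535. 276.] cast8 [534. 277.] local -51.0 95.0
scene [434. 431.] 530 h [ 2. 18.] mid [629. 217.] cast8 [629. 218.] local 49.0 48.0
scene [472. 430.] 576 h [ 1. 18.] mid [587. 251.] cast8 [587. 251.] local 4.0 77.0
```

View pics/side11.png

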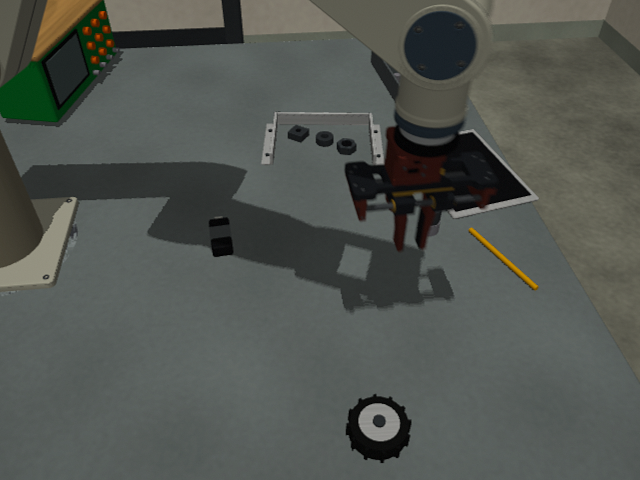

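View pics/scene11.png

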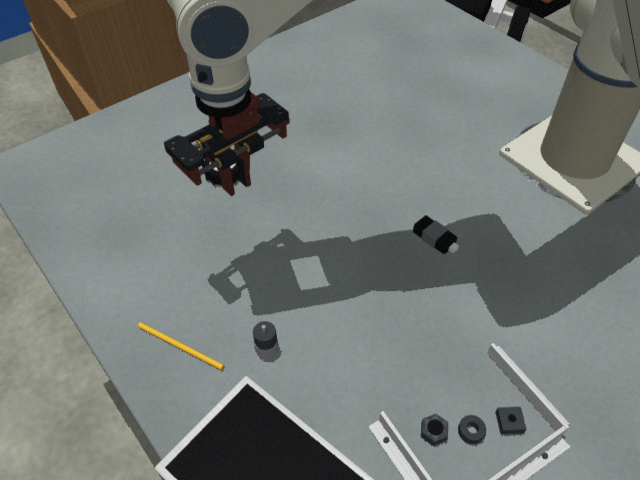

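Both views show all three parts flat and inside the fence, with the bystanders at their first positions. I settle the arm and hand in.

send_rows([
  [0,0,0,0,-0.5],
  [0,0,0,0,-0.5],
  [0,0,0,0,-0.5],
])

```text
t: 18.55
ee_pos: [642.5, -218.6, 223.9]
orientation: [-2.176, -2.263, 0.001]
ft_force: [1.4, -0.2, 0.4]
width: 22.1
```

Run:
```python
from workcell import ctrl
print(ctrl.close_job())
```

```text
the job is handed in; nothing more can be done
None
```

The three parts now lie flat and wholly inside the fence, and the job is handed in at about 18.6 s. I pushed the spacer, then the collar, then the nut through the open side, using the two fingers set 22 mm apart as a notch.

**Parts:** The last check used both fixed cameras, which agree to about 3 mm. Heights read about 18 mm against the nominal 16 mm, within camera error, so the parts are flat. Positions in the fence frame (mm):

| Part | x | y |
|---|---|---|
| Spacer | -52 | 97 |
| Collar | 3 | 78 |
| Nut | 48 | 50 |

Every part is at least about 25 mm from the walls and the open edge.

**Bystanders:** The motor, wheel and battery are at their first measured positions to within 1–2 mm. At the end the battery and motor were measured only in the scene view, and the wheel only in the side view, because the arm or its shadow covered them in the other.

**Forces:** Wrist forces reported at the end of each move stayed under about 2 N. The arm ended clear of everything, and no check failed.

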